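# Hold the raking-light shutter half open on a painted miniature

## Task

Stand the grey miniature upright in the middle of the small cork-topped post in front of the lamp and let go of it while the lamp's shutter is still shut. Then slide the lamp's sprung shutter, the dark plate with the orange tab, to half open and finish while holding it there against its spring: do not let go at the end. Leave the miniature standing on the post and the pot, can and paint bottles where they are.

Things in the scene. Friction and masses are not known exactly. Their poses are not given: they have to be found in the camera images.
- mini: Grey figure with blue shoulder balls on a black round base 40 mm wide, 5 mm thick; 61 mm high, 56 to 112 g. Origin: centre of its underside, z up, x the way it faces. Torso: box 20 mm (x) by 24 mm (y), 27 to 49 mm above the origin: grip it there across x, from above. Shoulders reach 25 mm either way along y; a 13 mm ball head on top. Starts upright on the mat at the robot's right, any yaw.
- post_top (a point): Centre of the cork-topped disc of the fixed post, on its upper face, 70 mm above the work surface. The disc is 30 mm across, 6 mm thick, on a 14 mm stem with a 64 mm foot. It stands 70 to 100 mm in front of the lamp's shutter.
- lamp: Fixed white lamp box, 90 mm (x) by 150 mm (y) by 110 mm high, pale window in its +x face (away from the robot, towards the post). Origin: centre of its underside, z up; yaw up to 0.3 either way. On its top a black mark (shut), a 10 mm wide green mark (half open) and a red mark (fully open), over which the shutter's orange pointer runs.
- shutter (a joint): Travel in m of the sprung dark steel shutter plate in front of the lamp's window: 0 shut (starts here), 0.025 half open, 0.05 fully open at its stop. It slides level along the lamp's +y axis. The spring pushes it shut with 2.7 N at 0, rising 180 N per m to 7.2 N at half and 11.7 N at fully open; released, it slides shut.
- shutter_tab (a point): Grip point of the orange upright tab on the shutter, 138 mm above the work surface. The tab is 12 mm along the slide (lamp's y), 22 mm along the lamp's x, and rises from 110 mm (lamp's top) to 153 mm; the point is 15 mm below its upper end. Moves with the shutter; shut, it is at x 52, y -25 mm in the lamp's frame.
- half_mark (a point): Fixed point on the lamp where shutter_tab is when the shutter is half open (lamp's x 52, y 0, z 138 mm). The lamp's +y (opening) direction points from the shut tab to here.
- pot: Bystander: empty grey open pot, about 76 mm across the rim, 75 mm high. Origin: centre of its underside.
- can: Bystander: black drinks can, 66 mm across, 115 mm high. Origin: centre of its underside.
- bottle_grey: Bystander: grey dropper bottle with a white cap, 26 mm across, 75 mm high. Origin: centre of its underside.
- bottle_yellow: Bystander: yellow dropper bottle with a white cap, 26 mm across, 75 mm high. Origin: centre of its underside.

How it is judged:
By the outcome, as a careful person would: the job done as asked, in the order asked, and still so for the second after the job is handed in, while the arm keeps its last pose, push and grip.
It also fails if it takes over 48 s, if anything falls off the work surface, if the arm or the gripper's body presses on something with over 40 N, if the wrist force passes 120 N, or if a joint passes its speed limit or range.

## Robot

A 7-joint arm with a two-finger parallel gripper is mounted at the origin on the work surface. World frame = base frame: x ahead of the robot, y to its left, z up, the work surface at z = 0. Lengths are in mm, angles in rad, forces in N, time in s.
With the tool pointing down it reaches from about 400 to 875 mm from the base axis. Payload 4.4 kg.
Tool frame: the origin (TCP) lies at the very end of the fingers, on their centre line; the grasp point (between the pads) lies 19 mm behind it; z points along the fingers, y is the line along which they close (so a half turn about z gives the same grasp; the last joint's range is limited). The gripper opens to 85 mm and grips with 20 to 120 N. Pads are 22 mm wide; open, the fingers measure 114 mm over their backs; the gripper's body (76 mm by 85 mm) begins 54 mm behind the grasp point. The pads swing forward as they close: fully open they stand 13 mm farther back than shut.
Start: joints at [1.169, 0.628, 0.038, 1.517, -0.027, 0.996, -0.02], TCP at [214.219, -613.7, 231.313] pointing down, gripper open.
Joint ranges: [-3.06, 3.06], [-0.37, 2.12], [-1.25, 1.32], [0.18, 2.47], [-1.1, 4.24], [0.23, 1.98], [-2.94, 2.94]. Speed limits (rad/s): [2.57, 2.57, 3.14, 3.14, 3.14, 3.14, 3.14].

## Interface

Orientations are given as [roll, pitch, yaw] about the fixed x, y, z axes, in that order (R = Rz(yaw) Ry(pitch) Rx(roll)).
In Python, from cell import read_state, get_image, camera_params, finish_job gives the robot as it stands.
- The arm moves only by the tool arm_command, never from a script. Its argument "deltas" is a list of rows, each an object of numbers: "dx", "dy", "dz": the shift along the world's x, y, z in m; "yaw": the turn about the world's z in degrees; "jaw": the opening, from 0 (shut) to 1 (fully open). A call has 1 to 20 rows; each row is the pose to reach, as a shift and turn from the pose commanded when the call began; what a row does not reach only later rows make up. A row lasts 1/10 s, in which the tool goes at most 50 mm and 8.59 degrees, less where a joint would pass 70% of its speed; a pose out of reach is approached as far as the arm can. A call with a gripper value outside its range is refused whole. The fingers move at their own pace and stop on an object; the grip force is fixed at half the most. Time passes only in rows, so rows that repeat a pose let the fingers close. It gives the time, the measured TCP pose, the force, the opening and the grip force at its end, in the units of the state.
- read_state(): the state, without advancing time (a new reading comes with each control period).
- get_image(name): name is "scene" or "top" or "wrist"; returns (picture, depth): 480x640x3 uint8, red, green, blue; 480x640 float32, mm along the optical axis (not along the pixel's ray), 0 where there is no reading.
- camera_params(name): a dict with "camera_matrix" (3x3 intrinsics, pixels), "k1" (the pictures are not rectified: a ray, as slopes to the right and down, at radius r is drawn at 1 + k1 r^2 times it, then the intrinsics apply), "extrinsics" (4x4, takes a point from camera to world coordinates). Camera axes: x right, y down, z forward; pixel columns grow to the right and rows downward; lengths in mm; the calibration is good to about 2 mm. A picture is of the moment at which its call begins: read the wrist's pose just before it. camera_params takes no time and is no camera call; for the wrist camera it gives the pose at the moment of the call.
- finish_job(): hands the job in; it is judged then, once.
The state is a dict: "clock": time; "qpos": joint angles; "qd": joint speeds; "tau": joint torques, N m; "eef_pos": TCP position; "tool_rot": TCP orientation; "force": force on the tool from outside, world axes, zero at the start; "torque": the same for the moment, N m; "width": finger opening in mm; "gripper_force": force on a finger pad.
Only numpy, scipy, OpenCV 4.12 (cv2) and the standard library are available. Lean on these libraries where they do the work, as an engineer would, in place of code of your own. Each camera call takes 0.05 s, during which the arm holds its last target. There are 200 camera calls.

## Working session

There is one attempt and no reset: what is moved stays moved. The work goes in short steps, Python scripts to look and compute and a tool call to move; the robot and the scene stay as the last step left them, time stands still between calls to the robot, and variables do not carry over. Pictures are saved under pics/ and viewed, at most 10 in all, crops included, and the job is handed in when it is done.

Besides the shell and the picture viewer there is one more tool, called after "Emit:" as name(argument=value, ...) on one line, values as JSON. arm_command: Moves the arm, as the interface text tells. Its arguments: {"type":"object","properties":{"deltas":{"type":"array"}},"required":["deltas"]}

```bash
mkdir -p pics
cat > h.py <<'E'
import numpy as np, cv2
from cell import *
def grab(n):
    p=camera_params(n); im,d=get_image(n); return im,d,p
def world(d,p):
    K=np.array(p["camera_matrix"],float); h,w=d.shape
    u,v=np.meshgrid(np.arange(w),np.arange(h))
    pts=np.stack([u,v],-1).reshape(-1,1,2).astype(np.float64)
    n=cv2.undistortPoints(pts,K,np.array([p["k1"],0,0,0.])).reshape(h,w,2)
    c=np.dstack([n[...,0]*d,n[...,1]*d,d]); E=np.array(p["extrinsics"])
    W=c@E[:3,:3].T+E[:3,3]; W[d<=0]=np.nan; return W
E
python3 - <<'E'
from h import *
for n in("scene","top"):
    im,d,p=grab(n); cv2.imwrite(f"pics/{n}0.png",im[...,::-1]); np.savez(f"{n}0.npz",im=im,W=world(d,p))
    print(n,np.array(p["extrinsics"]).round(2).tolist(),p["camera_matrix"],p["k1"])
s=read_state();print(s)
E
```

```text
scene [[0.19, 0.74, -0.65, 1123.71], [0.98, -0.13, 0.14, -56.42], [0.02, -0.66, -0.75, 758.14], [0.0, 0.0, 0.0, 1.0]] [[473.46384702   0.         318.87321282]
 [  0.         473.46384702 234.96273997]
 [  0.           0.           1.        ]] 0.007710568192644483
top [[-0.01, -0.99, 0.11, 466.64], [-1.0, 0.01, -0.0, 68.78], [0.0, -0.11, -0.99, 1056.26], [0.0, 0.0, 0.0, 1.0]] [[537.1275202    0.         322.28464648]
 [  0.         537.1275202  241.22632934]
 [  0.           0.           1.        ]] -0.11283923463219407
{'clock': 0.1, 'qpos': array([ 1.16918469,  0.62926261,  0.03844087,  1.51826835, -0.02703415,
        0.99627598, -0.01999964]), 'qd': array([ 0.00205862, -0.00209741, -0.00170024, -0.00322809, -0.00133336,
       -0.00065417,  0.00020577]), 'tau': array([ 3.69599889e-03, -5.64527607e+01,  1.23079486e+00, -1.93970400e+01,
        1.13285246e-02,  5.43694725e-03,  4.57784040e-05]), 'eef_pos': array([ 214.05632557, -613.15639054,  230.47501871]), 'tool_rot': array([-3.13989564e+00, -1.35110497e-05,  3.35796549e-01]), 'force': array([ 0.48904343,  0.21162722, -0.66657726]), 'torque': array([ 0.0170849 ,  0.02660723, -0.04460454]), 'gripper_force': 0.0, 'width': 85.63036928402161}
```

View pics/scene0.png

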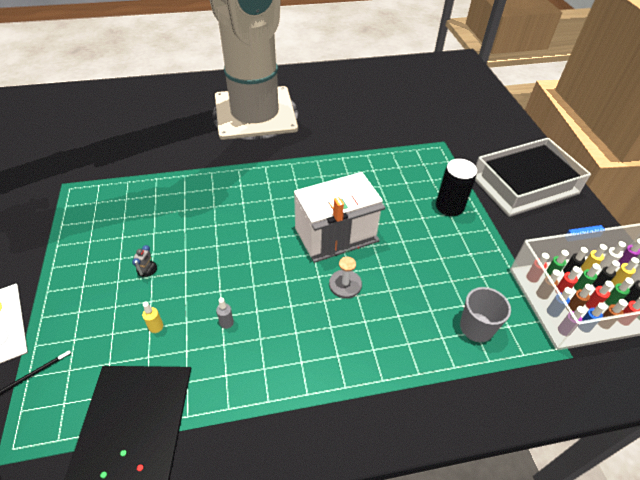

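View pics/top0.png

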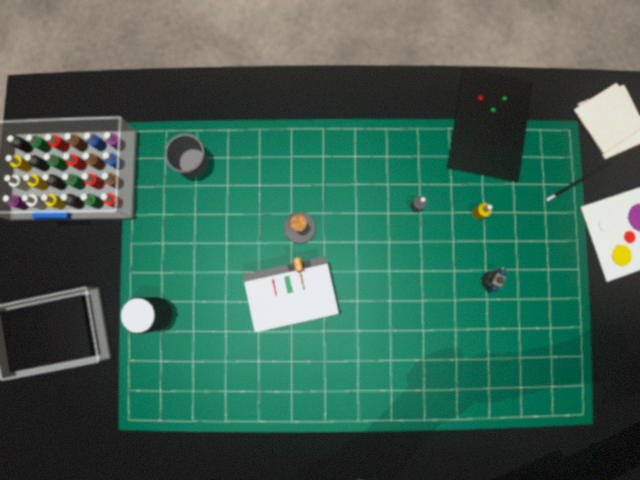

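The scene view shows the lamp with its tab at (339,207), the post at (347,265) and the mini at (145,262). The top view shows the lamp at (290,295), tab (298,264), post (299,223), mini (497,280), can (138,315), pot (186,155), and bottles at (419,203) and (484,211). Next I'll measure them.

Run:
```python
from h import *
T=np.load("top0.npz");S=np.load("scene0.npz")
def hsv(z):return cv2.cvtColor(z["im"],cv2.COLOR_RGB2HSV)
hT,hS=hsv(T),hsv(S)
def stat(nm,W,m):
    q=W[m];q=q[np.isfinite(q).all(1)]
    if len(q)==0: print(nm,"none");return
    print(nm,len(q),"mean",q.mean(0).round(1),"mid",((q.min(0)+q.max(0))/2).round(1),"min",q.min(0).round(0),"max",q.max(0).round(0))
for nm,Z,h,c in(("top",T,hT,dict(mini=(470,255,520,305),post=(280,195,320,245),lamp=(235,250,345,335),bg=(405,190,430,215),by=(470,195,500,222))),("scene",S,hS,dict(mini=(125,235,165,285),post=(325,250,370,300),lamp=(285,170,390,260),bg=(210,290,240,335),by=(140,295,170,340)))):
    W=Z["W"]; 
    for k,(a,b,e,f) in c.items():
        m=np.zeros(W.shape[:2],bool);m[b:f,a:e]=1
        z=W[...,2]
        if k=="mini":
            green=(abs(h[...,0].astype(int)-75)<20)&(h[...,1]>90)&(h[...,2]>60)
            stat(nm+" mini all>8",W,m&(z>8)); stat(nm+" torso>25",W,m&(z>25)&(z<75)); stat(nm+" head>50",W,m&(z>50)&(z<75))
            stat(nm+" blue",W,m&(abs(h[...,0].astype(int)-115)<15)&(h[...,1]>110)&(z>15))
        if k=="post": stat(nm+" post",W,m&(z>62)&(z<78)); stat(nm+" foot",W,m&(z>3)&(z<20))
        if k=="lamp":
            t=m&(z>103)&(z<117); white=t&(h[...,1]<40)&(h[...,2]>130)
            stat(nm+" top",W,t)
            r=cv2.minAreaRect(W[white][:,:2].astype(np.float32));print(r)
            stat(nm+" orange tab",W,m&(z>120)&(z<160))
            for q,(lo,hi) in dict(green=(45,85),orange=(5,18)).items():
                stat(nm+q,W,t&(h[...,0]>=lo)&(h[...,0]<=hi)&(h[...,1]>90))
            stat(nm+"red",W,t&((h[...,0]<4)|(h[...,0]>174))&(h[...,1]>90))
        if k[0]=="b": stat(nm+k,W,m&(z>20))
    stat(nm+" mat",W,(abs(h[...,0].astype(int)-80)<15)&(h[...,1]>120))
for nm,Z in(("scene",S),("top",T)):
    a,b,e,f=dict(scene=(115,225,175,295),top=(465,250,530,310))[nm]
    c=cv2.resize(Z["im"][b:f,a:e],None,fx=6,fy=6,interpolation=cv2.INTER_CUBIC);cv2.imwrite(f"pics/m_{nm}.png",c[...,::-1])
```

```text
top mini all>8 303 mean [ 500.4 -264.9   42.5] mid [ 500.4 -265.5   36.6] min [ 477. -281.    8.] max [ 523. -250.   65.]
top torso>25 259 mean [ 500.  -265.5   47.7] mid [ 500.4 -267.    45.2] min [ 477. -281.   25.] max [ 523. -253.   65.]
top head>50 94 mean [ 499.3 -265.9   54.1] mid [ 500.9 -266.9   57.6] min [ 479. -280.   50.] max [ 523. -254.   65.]
top blue 41 mean [ 495.  -264.3   50.3] mid [ 497.3 -266.1   49.1] min [ 479. -279.   44.] max [ 515. -253.   54.]
top post 208 mean [606.5 110.7  69.6] mid [606.9 110.2  69.2] min [592.  96.  64.] max [622. 124.  75.]
top foot 715 mean [608.5 110.5   8.6] mid [623.4 110.8   9.3] min [574.  72.   3.] max [673. 150.  16.]
top top 4714 mean [473.1 122.9 109.3] mid [475.8 122.9 110. ] min [411.  40. 103.] max [541. 206. 117.]
((475.3600158691406, 123.33735656738281), (102.56094360351562, 151.30865478515625), 11.113032341003418)
top orange tab 100 mean [524.2 108.  150.9] mid [524.6 107.8 140.2] min [514. 101. 124.] max [536. 115. 156.]
topgreen 49 mean [492.8 127.4 109.9] mid [493.  127.4 109.6] min [481. 124. 106.] max [505. 131. 11
[... 1434 characters left out ...]
44543457)
scene orange tab 184 mean [529.5 107.5 141.2] mid [525.2 108.7 137.8] min [512. 101. 120.] max [538. 116. 155.]
scenegreen 7 mean [502.5 130.1 110.2] mid [502.6 130.  110.5] min [500. 128. 109.] max [505. 132. 112.]
sceneorange 49 mean [524.6 111.2 111.3] mid [511.  127.2 109.8] min [484. 101. 103.] max [538. 154. 117.]
scenered none
scenebg 290 mean [ 656.2 -120.2   45.9] mid [ 651.4 -121.1   48. ] min [ 638. -134.   20.] max [ 665. -108.   76.]
sceneby 303 mean [ 641.7 -244.2   45.1] mid [ 638.4 -246.4   47.6] min [ 626. -259.   20.] max [ 651. -233.   75.]
scene mat 88790 mean [ 5.826e+02 -4.540e+01  4.000e-01] mid [541.7  78.2  49.3] min [ 204. -473.   -7.] max [879. 629. 105.]
```

View pics/m_scene.png

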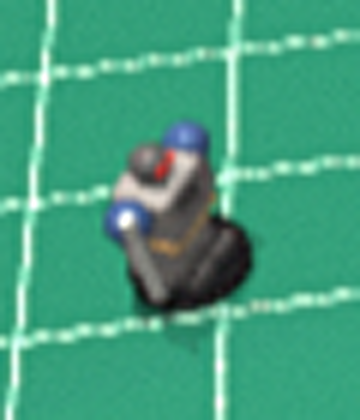

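The crop shows the mini upright, with its blue shoulders running from +x/-y to -x/+y, about 28° off the x axis. Centre is about (501.5, -266.5). The tab at (525, 108), post top at (607.7, 111, 69.5) and lamp yaw of about 0.2 all agree with the given sizes. I'll move above the mini.

Emit:
arm_command(deltas=[{"dx": 0.02,"dy": 0.025,"dz": 0,"yaw": -4,"jaw": 1},{"dx": 0.05,"dy": 0.06,"dz": 0,"yaw": -8,"jaw": 1},{"dx": 0.08,"dy": 0.095,"dz": 0,"yaw": -12,"jaw": 1},{"dx": 0.11,"dy": 0.13,"dz": 0,"yaw": -17,"jaw": 1},{"dx": 0.14,"dy": 0.165,"dz": 0,"yaw": -22,"jaw": 1},{"dx": 0.17,"dy": 0.2,"dz": 0,"yaw": -27,"jaw": 1},{"dx": 0.2,"dy": 0.235,"dz": 0,"yaw": -32,"jaw": 1},{"dx": 0.23,"dy": 0.27,"dz": 0,"yaw": -37,"jaw": 1},{"dx": 0.255,"dy": 0.305,"dz": 0,"yaw": -42,"jaw": 1},{"dx": 0.275,"dy": 0.33,"dz": 0,"yaw": -45,"jaw": 1},{"dx": 0.285,"dy": 0.342,"dz": 0,"yaw": -47,"jaw": 1},{"dx": 0.287,"dy": 0.347,"dz": 0,"yaw": -47,"jaw": 1},{"dx": 0.287,"dy": 0.347,"dz": 0,"yaw": -47,"jaw": 1},{"dx": 0.287,"dy": 0.347,"dz": 0,"yaw": -47,"jaw": 1}])

```text
clock: 1.5
eef_pos: [500.1, -268.1, 231.2]
tool_rot: [3.141, 0.0, -0.486]
force: [0.2, -0.3, -0.1]
width: 85.3
gripper_force: 0.0
```

Run:
```python
from h import *
s=read_state();print(s["eef_pos"],s["tool_rot"],s["clock"])
im,d,p=grab("wrist"); cv2.imwrite("pics/w1.png",im[...,::-1]); W=world(d,p); np.savez("w1.npz",im=im,W=W)
h=cv2.cvtColor(im,cv2.COLOR_RGB2HSV); z=W[...,2]
near=np.hypot(W[...,0]-501,W[...,1]+266)<45
def st(n,m):
    q=W[m];print(n,len(q),q.mean(0).round(1),((q.min(0)+q.max(0))/2).round(1),q.min(0).round(0),q.max(0).round(0)); return q
st("head",near&(z>56)&(z<75))
b=near&(abs(h[...,0].astype(int)-115)<15)&(h[...,1]>110)&(z>20)
n,l,ss,c=cv2.connectedComponentsWithStats(b.astype(np.uint8))
for i in range(1,n):
    if ss[i,4]>30: st("blue",l==i); print(c[i])
q=st("all",near&(z>6)&(z<75)); print(cv2.minAreaRect(q[q[:,2]>35][:,:2].astype(np.float32)))
st("base",near&(z>2.5)&(z<8)&(h[...,2]<60))
```

```text
[ 500.07226378 -268.05567551  231.23741151] [ 3.14059067e+00  3.97421492e-04 -4.85895923e-01] 1.5
head 155 [ 500. -268.   59.] [ 499.3 -267.5   59.1] [ 493. -274.   56.] [ 505. -261.   62.]
blue 145 [ 514.6 -277.6   50.1] [ 514.7 -276.7   48.7] [ 509. -283.   45.] [ 521. -270.   53.]
[320.26206897 191.74482759]
blue 135 [ 484.6 -260.4   50.3] [ 484.1 -260.6   49. ] [ 478. -267.   45.] [ 490. -254.   53.]
[318.96296296 229.14074074]
all 1040 [ 501.6 -269.1   48. ] [ 500.5 -268.3   34.1] [ 478. -287.    6.] [ 523. -249.   62.]
((499.3267517089844, -268.26654052734375), (20.271926879882812, 48.097686767578125), 61.952816009521484)
base 384 [ 502.2 -270.4    5. ] [ 499.7 -268.5    5. ] [ 481. -288.    3.] [ 519. -249.    7.]
```

View pics/w1.png

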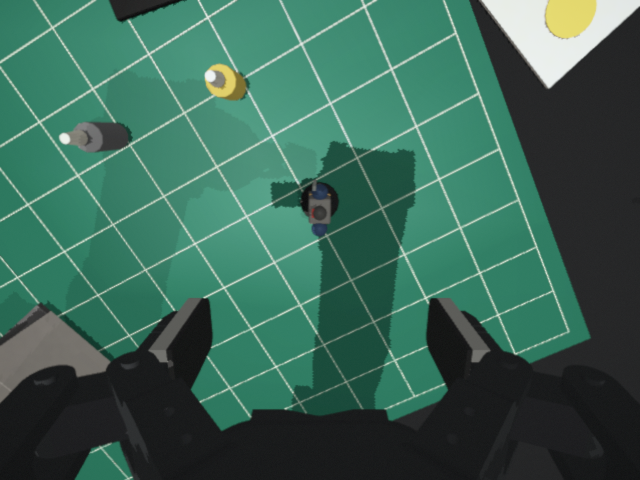

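The wrist view shows the mini at (319,208), with its shoulder balls at (320,192) and (319,229), square to the fingers. The offset is under 1 mm, so I'll descend and grip.

Emit:
arm_command(deltas=[{"dz": -0.03,"yaw": -1,"jaw": 1},{"dz": -0.065,"yaw": -1,"jaw": 1},{"dz": -0.1,"yaw": -1,"jaw": 1},{"dz": -0.13,"yaw": -1,"jaw": 1},{"dz": -0.16,"yaw": -1,"jaw": 1},{"dz": -0.185,"yaw": -1,"jaw": 1},{"dz": -0.2,"yaw": -1,"jaw": 1},{"dz": -0.21,"yaw": -1,"jaw": 1},{"dz": -0.21,"yaw": -1,"jaw": 1},{"dz": -0.21,"yaw": -1,"jaw": 0.6},{"dz": -0.21,"yaw": -1,"jaw": 0.4},{"dz": -0.21,"yaw": -1,"jaw": 0.3},{"dz": -0.21,"yaw": -1,"jaw": 0.2},{"dz": -0.21,"yaw": -1,"jaw": 0.1},{"dz": -0.21,"yaw": -1,"jaw": 0.1},{"dz": -0.21,"yaw": -1,"jaw": 0.1},{"dz": -0.21,"yaw": -1,"jaw": 0.1},{"dz": -0.21,"yaw": -1,"jaw": 0.1}])

```text
invalid input at $.deltas[0]: expected keys dx, dy, dz, yaw, jaw
```

Emit:
arm_command(deltas=[{"dx": 0,"dy": 0,"dz": -0.03,"yaw": -1,"jaw": 1},{"dx": 0,"dy": 0,"dz": -0.065,"yaw": -1,"jaw": 1},{"dx": 0,"dy": 0,"dz": -0.1,"yaw": -1,"jaw": 1},{"dx": 0,"dy": 0,"dz": -0.13,"yaw": -1,"jaw": 1},{"dx": 0,"dy": 0,"dz": -0.16,"yaw": -1,"jaw": 1},{"dx": 0,"dy": 0,"dz": -0.185,"yaw": -1,"jaw": 1},{"dx": 0,"dy": 0,"dz": -0.2,"yaw": -1,"jaw": 1},{"dx": 0,"dy": 0,"dz": -0.21,"yaw": -1,"jaw": 1},{"dx": 0,"dy": 0,"dz": -0.21,"yaw": -1,"jaw": 1},{"dx": 0,"dy": 0,"dz": -0.21,"yaw": -1,"jaw": 0.6},{"dx": 0,"dy": 0,"dz": -0.21,"yaw": -1,"jaw": 0.4},{"dx": 0,"dy": 0,"dz": -0.21,"yaw": -1,"jaw": 0.3},{"dx": 0,"dy": 0,"dz": -0.21,"yaw": -1,"jaw": 0.2},{"dx": 0,"dy": 0,"dz": -0.21,"yaw": -1,"jaw": 0.1},{"dx": 0,"dy": 0,"dz": -0.21,"yaw": -1,"jaw": 0.1},{"dx": 0,"dy": 0,"dz": -0.21,"yaw": -1,"jaw": 0.1},{"dx": 0,"dy": 0,"dz": -0.21,"yaw": -1,"jaw": 0.1}])

```text
clock: 3.25
eef_pos: [501.6, -266.9, 21.9]
tool_rot: [-3.141, -0.001, -0.502]
force: [-0.5, 0.7, 6.0]
width: 19.1
gripper_force: 58.8
```

Emit:
arm_command(deltas=[{"dx": 0,"dy": 0,"dz": 0.01,"yaw": 0,"jaw": 0.1},{"dx": 0,"dy": 0,"dz": 0.03,"yaw": 0,"jaw": 0.1},{"dx": 0,"dy": 0,"dz": 0.06,"yaw": 0,"jaw": 0.1},{"dx": 0,"dy": 0.01,"dz": 0.09,"yaw": 0,"jaw": 0.1},{"dx": 0.005,"dy": 0.03,"dz": 0.12,"yaw": 3,"jaw": 0.1},{"dx": 0.01,"dy": 0.055,"dz": 0.14,"yaw": 6,"jaw": 0.1},{"dx": 0.02,"dy": 0.085,"dz": 0.15,"yaw": 10,"jaw": 0.1},{"dx": 0.03,"dy": 0.12,"dz": 0.15,"yaw": 14,"jaw": 0.1},{"dx": 0.04,"dy": 0.155,"dz": 0.15,"yaw": 18,"jaw": 0.1},{"dx": 0.05,"dy": 0.19,"dz": 0.15,"yaw": 22,"jaw": 0.1},{"dx": 0.06,"dy": 0.225,"dz": 0.15,"yaw": 26,"jaw": 0.1},{"dx": 0.07,"dy": 0.26,"dz": 0.15,"yaw": 30,"jaw": 0.1},{"dx": 0.08,"dy": 0.295,"dz": 0.15,"yaw": 34,"jaw": 0.1},{"dx": 0.09,"dy": 0.325,"dz": 0.15,"yaw": 38,"jaw": 0.1},{"dx": 0.1,"dy": 0.35,"dz": 0.15,"yaw": 40,"jaw": 0.1},{"dx": 0.105,"dy": 0.368,"dz": 0.15,"yaw": 40,"jaw": 0.1},{"dx": 0.106,"dy": 0.378,"dz": 0.15,"yaw": 40,"jaw": 0.1},{"dx": 0.106,"dy": 0.378,"dz": 0.15,"yaw": 40,"jaw": 0.1},{"dx": 0.106,"dy": 0.378,"dz": 0.15,"yaw": 40,"jaw": 0.1},{"dx": 0.106,"dy": 0.378,"dz": 0.15,"yaw": 40,"jaw": 0.1}])

```text
clock: 5.25
eef_pos: [607.0, 109.2, 171.4]
tool_rot: [3.14, 0.001, 0.194]
force: [0.9, -1.0, -0.5]
width: 19.6
gripper_force: 58.8
```

Run:
```python
from h import *
s=read_state();print(s["eef_pos"],s["tool_rot"],s["clock"],s["width"])
pics=[]
for n,(a,b,e,f) in(("scene",(230,130,430,330)),("wrist",(0,0,640,480))):
    im,d,p=grab(n); W=world(d,p); np.savez(n+"2.npz",im=im,W=W)
    c=im[b:f,a:e]; pics.append(cv2.resize(c,(0,0),fx=400/c.shape[0],fy=400/c.shape[0]) if n=="scene" else cv2.resize(c,(400,300)))
pics[1]=cv2.copyMakeBorder(pics[1],0,100,0,0,cv2.BORDER_CONSTANT)
cv2.imwrite("pics/s2.png",np.hstack(pics)[...,::-1])
for n in("scene","wrist"):
    Z=np.load(n+"2.npz");W=Z["W"];im=Z["im"];z=W[...,2];h=cv2.cvtColor(im,cv2.COLOR_RGB2HSV)
    near=np.hypot(W[...,0]-608,W[...,1]-111)<40
    for k,m in dict(post=near&(z>64)&(z<75),base=near&(z>135)&(z<152),blue=near&(abs(h[...,0].astype(int)-115)<15)&(h[...,1]>110)&(z>160)).items():
        q=W[m]
        if len(q)>5: print(n,k,len(q),q.mean(0).round(1),((q.min(0)+q.max(0))/2).round(1),q.min(0).round(0),q.max(0).round(0))
```

```text
[606.97667576 109.16001899 171.38120144] [3.14032795e+00 5.90785212e-04 1.93560694e-01] 5.25 19.62176415610213
scene post 189 [608.6 110.8  69.5] [607.4 111.3  69.1] [592.  96.  64.] [623. 126.  74.]
scene base 22 [618.2 106.8 151. ] [613.1 107.8 150.7] [602.  89. 149.] [624. 127. 152.]
scene blue 38 [626.  110.6 197.4] [625.4 110.6 196.3] [622. 106. 192.] [629. 115. 201.]
wrist post 1339 [609.2 112.   69.9] [608.4 111.7  68.3] [594.  97.  64.] [622. 127.  72.]
wrist base 69 [621.1 111.8 151.2] [617.4 110.2 150.9] [610.  92. 150.] [625. 128. 152.]
wrist blue 1710 [610.8 109.4 199.4] [607.1 108.8 197.5] [585.  99. 192.] [630. 118. 203.]
```

View pics/s2.png

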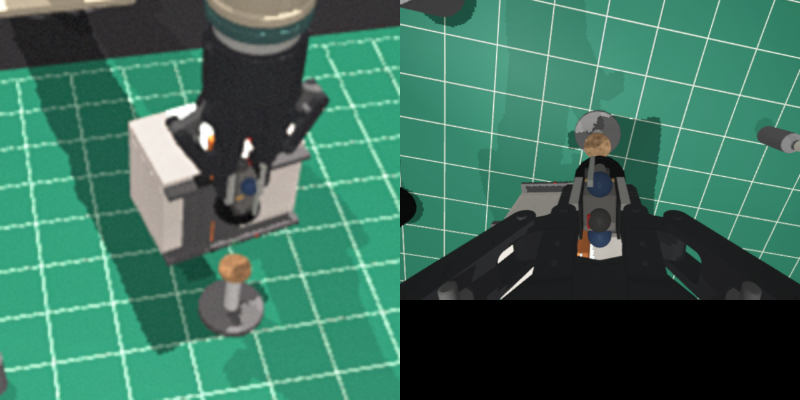

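The held mini hangs straight, with its base at z≈150 and centre at about (607.1, 109). The crops show the cork top of the post slightly ahead of and left of it, at (608.1, 111.4). I'll correct for that and descend.

Emit:
arm_command(deltas=[{"dx": 0.001,"dy": 0.002,"dz": -0.01,"yaw": 0,"jaw": 0.1},{"dx": 0.001,"dy": 0.0025,"dz": -0.025,"yaw": 0,"jaw": 0.1},{"dx": 0.001,"dy": 0.0025,"dz": -0.04,"yaw": 0,"jaw": 0.1},{"dx": 0.001,"dy": 0.0025,"dz": -0.052,"yaw": 0,"jaw": 0.1},{"dx": 0.001,"dy": 0.0025,"dz": -0.062,"yaw": 0,"jaw": 0.1},{"dx": 0.001,"dy": 0.0025,"dz": -0.069,"yaw": 0,"jaw": 0.1},{"dx": 0.001,"dy": 0.0025,"dz": -0.073,"yaw": 0,"jaw": 0.1},{"dx": 0.001,"dy": 0.0025,"dz": -0.076,"yaw": 0,"jaw": 0.1},{"dx": 0.001,"dy": 0.0025,"dz": -0.077,"yaw": 0,"jaw": 0.1},{"dx": 0.001,"dy": 0.0025,"dz": -0.077,"yaw": 0,"jaw": 0.1},{"dx": 0.001,"dy": 0.0025,"dz": -0.077,"yaw": 0,"jaw": 0.1}])

```text
clock: 6.45
eef_pos: [608.5, 113.8, 94.7]
tool_rot: [3.142, -0.001, 0.196]
force: [0.3, 0.0, -0.3]
width: 19.0
gripper_force: 58.8
```

Run:
```python
from h import *
s=read_state();print(s["eef_pos"],s["force"])
for n in("wrist","scene"):
    im,d,p=grab(n);W=world(d,p);z=W[...,2];h=cv2.cvtColor(im,cv2.COLOR_RGB2HSV)
    near=np.hypot(W[...,0]-608,W[...,1]-111)<40
    for k,m in dict(base=near&(z>73)&(z<82),cork=near&(z>60)&(z<73),blue=near&(abs(h[...,0].astype(int)-115)<15)&(h[...,1]>110)&(z>90)).items():
        q=W[m]
        if len(q)>5: print(n,k,len(q),q.mean(0).round(1),q.min(0).round(1),q.max(0).round(1))
```

```text
[608.52613612 113.81348479  94.71407019] [ 0.30464375  0.01428354 -0.25419868]
wrist base 1368 [618.7 114.   77.6] [604.   93.8  73. ] [626.7 132.8  82. ]
wrist blue 1708 [611.7 113.7 122.7] [585.  103.1 114.8] [631.1 122.7 126.6]
scene base 134 [615.6 107.1  77.4] [595.8  93.2  73. ] [626.4 131.6  81.9]
scene cork 21 [618.9 107.6  67.8] [607.9  96.8  61.5] [624.1 130.8  72.9]
scene blue 32 [627.3 115.4 121.1] [621.9 110.9 113.8] [630.5 120.  127. ]
```

Emit:
arm_command(deltas=[{"dx": 0,"dy": -0.0015,"dz": -0.001,"yaw": 0,"jaw": 0.1},{"dx": 0,"dy": -0.0015,"dz": -0.002,"yaw": 0,"jaw": 0.1},{"dx": 0,"dy": -0.0015,"dz": -0.0025,"yaw": 0,"jaw": 0.1},{"dx": 0,"dy": -0.0015,"dz": -0.0025,"yaw": 0,"jaw": 0.1}])

```text
clock: 6.95
eef_pos: [608.2, 112.0, 92.0]
tool_rot: [3.141, 0.0, 0.196]
force: [-0.6, -1.2, 1.0]
width: 18.8
gripper_force: 59.1
```

Emit:
arm_command(deltas=[{"dx": 0,"dy": 0,"dz": -0.0005,"yaw": 0,"jaw": 0.1},{"dx": 0,"dy": 0,"dz": -0.001,"yaw": 0,"jaw": 0.1},{"dx": 0,"dy": 0,"dz": -0.001,"yaw": 0,"jaw": 0.1}])

```text
clock: 7.25
eef_pos: [608.3, 112.0, 91.9]
tool_rot: [3.141, -0.0, 0.196]
force: [-3.5, -1.3, 8.8]
width: 19.2
gripper_force: 60.2
```

Contact is at the right height (91.9 − 21.9 = 70). I'll ease off slightly and release gently.

Emit:
arm_command(deltas=[{"dx": 0,"dy": 0,"dz": 0.0007,"yaw": 0,"jaw": 0.1},{"dx": 0,"dy": 0,"dz": 0.0007,"yaw": 0,"jaw": 0.24},{"dx": 0,"dy": 0,"dz": 0.0007,"yaw": 0,"jaw": 0.27},{"dx": 0,"dy": 0,"dz": 0.0007,"yaw": 0,"jaw": 0.32},{"dx": 0,"dy": 0,"dz": 0.0007,"yaw": 0,"jaw": 0.4},{"dx": 0,"dy": 0,"dz": 0.0007,"yaw": 0,"jaw": 0.5},{"dx": 0,"dy": 0,"dz": 0.0007,"yaw": 0,"jaw": 0.6},{"dx": 0,"dy": 0,"dz": 0.0007,"yaw": 0,"jaw": 0.6},{"dx": 0,"dy": 0,"dz": 0.0007,"yaw": 0,"jaw": 0.6}])

```text
clock: 8.15
eef_pos: [608.2, 112.3, 91.5]
tool_rot: [-3.142, -0.0, 0.196]
force: [0.1, 0.2, 0.1]
width: 51.2
gripper_force: 0.0
```

Run:
```python
from h import *
s=read_state();print(s["eef_pos"],s["force"],s["width"])
pics=[]
for n in("wrist","scene"):
    im,d,p=grab(n);W=world(d,p);z=W[...,2];h=cv2.cvtColor(im,cv2.COLOR_RGB2HSV)
    near=np.hypot(W[...,0]-608,W[...,1]-111)<40
    pics.append(im[120:420,120:520] if n=="wrist" else cv2.resize(im[180:330,250:450],(400,300)))
    for k,m in dict(base=near&(z>71)&(z<78),blue=near&(abs(h[...,0].astype(int)-115)<15)&(h[...,1]>110)&(z>90)).items():
        q=W[m]
        if len(q)>5: print(n,k,len(q),q.mean(0).round(1),q.min(0).round(1),q.max(0).round(1))
cv2.imwrite("pics/s3.png",np.hstack(pics)[...,::-1])
```

```text
[608.22979184 112.31313199  91.50515731] [0.08953779 0.1839183  0.0607767 ] 51.23759989652456
wrist base 2177 [612.8 112.   74.9] [590.3  91.9  71. ] [626.4 131.2  78. ]
wrist blue 1729 [611.3 111.9 119.9] [585.1 101.3 112.7] [630.8 121.1 123.5]
scene base 148 [613.4 105.8  74.6] [589.1  91.8  71. ] [625.8 130.   77.9]
scene blue 36 [623.9 113.4 118.1] [591.8 109.5 111.2] [630.1 118.4 122.7]
```

View pics/s3.png

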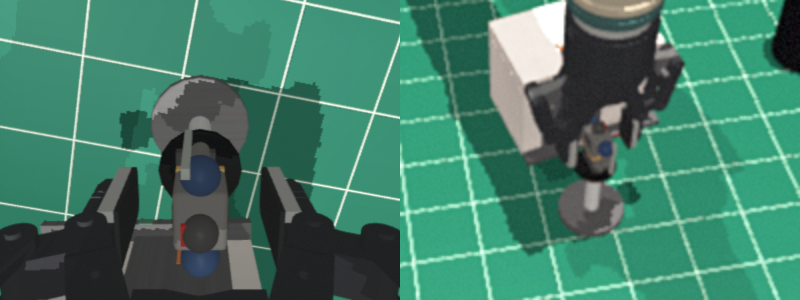

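The mini stands alone on the post, base centred at about (607, 111.5), with the fingers clear on both sides. Next I'll retreat straight up and move over to the tab.

Emit:
arm_command(deltas=[{"dx": 0,"dy": 0,"dz": 0.01,"yaw": 0,"jaw": 0.6},{"dx": 0,"dy": 0,"dz": 0.03,"yaw": 0,"jaw": 0.6},{"dx": 0,"dy": 0,"dz": 0.055,"yaw": 0,"jaw": 0.6},{"dx": 0,"dy": 0,"dz": 0.085,"yaw": 0,"jaw": 0.6},{"dx": 0,"dy": 0,"dz": 0.11,"yaw": 0,"jaw": 0.6},{"dx": -0.01,"dy": 0,"dz": 0.125,"yaw": 0,"jaw": 0.6},{"dx": -0.03,"dy": 0,"dz": 0.13,"yaw": 0,"jaw": 0.6},{"dx": -0.05,"dy": -0.001,"dz": 0.13,"yaw": 0,"jaw": 0.6},{"dx": -0.07,"dy": -0.003,"dz": 0.13,"yaw": 0,"jaw": 0.6},{"dx": -0.083,"dy": -0.004,"dz": 0.13,"yaw": 0,"jaw": 0.6},{"dx": -0.083,"dy": -0.004,"dz": 0.13,"yaw": 0,"jaw": 0.6},{"dx": -0.083,"dy": -0.004,"dz": 0.13,"yaw": 0,"jaw": 0.6}])

```text
clock: 9.45
eef_pos: [526.1, 108.4, 222.3]
tool_rot: [-3.142, -0.002, 0.196]
force: [0.1, 0.1, -0.4]
width: 51.4
gripper_force: 0.0
```

Run:
```python
from h import *
s=read_state();print(s["eef_pos"],s["tool_rot"])
T=np.load("top0.npz");S=np.load("scene0.npz")
def show(n,im,W):
    z=W[...,2];h=cv2.cvtColor(im,cv2.COLOR_RGB2HSV);H=h[...,0].astype(int)
    near=np.hypot(W[...,0]-608,W[...,1]-111)<40; nt=np.hypot(W[...,0]-525,W[...,1]-108)<30
    for k,m in dict(base=near&(z>71)&(z<78),blue=near&(abs(H-115)<15)&(h[...,1]>110)&(z>90),tabtop=nt&(z>148)&(z<160)&(H<22)&(h[...,1]>100)).items():
        q=W[m]
        if len(q)>8: print(n,k,len(q),q.mean(0).round(1),q.min(0).round(1),q.max(0).round(1), cv2.minAreaRect(q[:,:2].astype(np.float32)) if k=="tabtop" else "")
im,d,p=grab("wrist");W=world(d,p);show("wrist",im,W)
# lamp yaw: front (+x) edge of white top seen from the wrist / rows
h=cv2.cvtColor(im,cv2.COLOR_RGB2HSV);z=W[...,2]
for n,I,w in(("wrist",im,W),("top0",T["im"],T["W"])):
    h=cv2.cvtColor(I,cv2.COLOR_RGB2HSV);z=w[...,2]
    m=(abs(z-110)<7)&(h[...,1]<40)&(h[...,2]>130)&(np.hypot(w[...,0]-470,w[...,1]-122)<100)
    q=w[m][:,:2].astype(np.float32)
    if len(q)>20: print(n,"white",cv2.minAreaRect(q))
show("top0",T["im"],T["W"]);show("scene0",S["im"],S["W"])
cv2.imwrite("pics/w4.png",im[...,::-1])
```

```text
[526.08824597 108.43967144 222.32300112] [-3.14156997e+00 -1.99845528e-03  1.96209261e-01]
wrist base 682 [605.3 114.9  75.1] [586.8  91.8  72.7] [624.4 130.9  77.5] 
wrist blue 568 [606.9 111.3 120.2] [583.5 101.7 116. ] [629.7 121.  123.1] 
wrist tabtop 505 [526.7 109.2 152.8] [514.6 101.3 148.1] [537.3 116.7 154.8] ((525.9884033203125, 108.91867065429688), (21.977678298950195, 11.241157531738281), 12.784334182739258)
wrist white ((475.0505676269531, 124.02678680419922), (103.01892852783203, 150.400634765625), 12.134495735168457)
top0 white ((475.3600158691406, 123.33735656738281), (102.56094360351562, 151.30865478515625), 11.113032341003418)
top0 base 45 [607.7 110.3  72.2] [591.7  98.   71.1] [619.7 123.9  74.8] 
top0 tabtop 62 [524.9 108.3 152.3] [515.2 101.  149.2] [535.7 114.6 156.3] ((524.76318359375, 108.5229263305664), (20.979446411132812, 11.867033004760742), 12.348713874816895)
scene0 base 31 [607.3 109.9  71.6] [594.6  96.7  71.1] [621.2 125.1  73.8] 
scene0 tabtop 21 [531.5 107.  151. ] [521.6 102.2 148.3] [537.7 116.5 154.3] ((531.4883422851562, 106.50069427490234), (19.42696762084961, 9.420888900756836), 48.967838287353516)
```

View pics/w4.png

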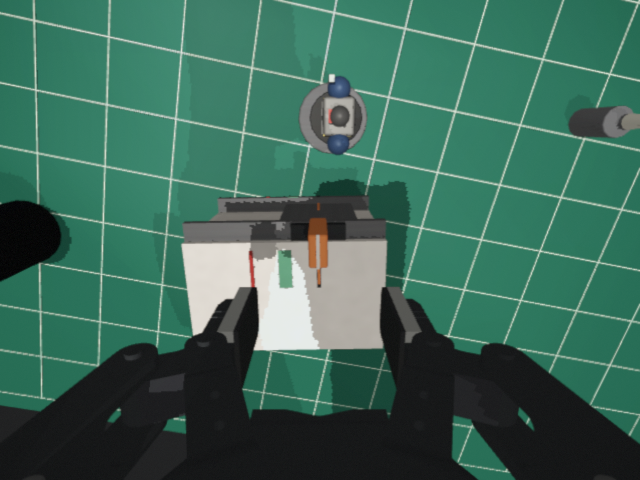

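The wrist view shows the mini upright and centred on the post at (339,115). The tab at (318,242) sits midway between the fingers, and the pointer rests on the black mark. I'll descend and grip the tab.

Emit:
arm_command(deltas=[{"dx": 0,"dy": 0,"dz": -0.015,"yaw": 1,"jaw": 0.6},{"dx": 0,"dy": 0,"dz": -0.04,"yaw": 1,"jaw": 0.6},{"dx": 0,"dy": 0,"dz": -0.065,"yaw": 1,"jaw": 0.6},{"dx": 0,"dy": 0,"dz": -0.085,"yaw": 1,"jaw": 0.6},{"dx": 0,"dy": 0,"dz": -0.097,"yaw": 1,"jaw": 0.6},{"dx": 0,"dy": 0,"dz": -0.102,"yaw": 1,"jaw": 0.6},{"dx": 0,"dy": 0,"dz": -0.102,"yaw": 1,"jaw": 0.6},{"dx": 0,"dy": 0,"dz": -0.102,"yaw": 1,"jaw": 0.4},{"dx": 0,"dy": 0,"dz": -0.102,"yaw": 1,"jaw": 0.25},{"dx": 0,"dy": 0,"dz": -0.102,"yaw": 1,"jaw": 0.15},{"dx": 0,"dy": 0,"dz": -0.102,"yaw": 1,"jaw": 0.05},{"dx": 0,"dy": 0,"dz": -0.102,"yaw": 1,"jaw": 0.05},{"dx": 0,"dy": 0,"dz": -0.102,"yaw": 1,"jaw": 0.05},{"dx": 0,"dy": 0,"dz": -0.102,"yaw": 1,"jaw": 0.05}])

```text
clock: 10.9
eef_pos: [525.7, 109.2, 120.4]
tool_rot: [-3.141, -0.002, 0.214]
force: [-2.4, 2.5, 6.9]
width: 11.3
gripper_force: 58.7
```

Emit:
arm_command(deltas=[{"dx": -0.0005,"dy": 0.0025,"dz": 0,"yaw": 0,"jaw": 0.05},{"dx": -0.0013,"dy": 0.006,"dz": 0,"yaw": 0,"jaw": 0.05},{"dx": -0.0021,"dy": 0.01,"dz": 0,"yaw": 0,"jaw": 0.05},{"dx": -0.003,"dy": 0.014,"dz": 0,"yaw": 0,"jaw": 0.05},{"dx": -0.0038,"dy": 0.018,"dz": 0,"yaw": 0,"jaw": 0.05},{"dx": -0.0046,"dy": 0.0215,"dz": 0,"yaw": 0,"jaw": 0.05},{"dx": -0.005,"dy": 0.0238,"dz": 0,"yaw": 0,"jaw": 0.05},{"dx": -0.0052,"dy": 0.0245,"dz": 0,"yaw": 0,"jaw": 0.05},{"dx": -0.0052,"dy": 0.0245,"dz": 0,"yaw": 0,"jaw": 0.05},{"dx": -0.0052,"dy": 0.0245,"dz": 0,"yaw": 0,"jaw": 0.05}])

```text
clock: 11.9
eef_pos: [521.3, 129.7, 120.4]
tool_rot: [3.138, -0.002, 0.212]
force: [-0.2, -6.1, 6.5]
width: 11.1
gripper_force: 58.9
```

Run:
```python
from h import *
s=read_state();print(s["eef_pos"],s["tool_rot"],s["force"],s["width"],s["gripper_force"])
a=.211;R=np.array([[np.cos(a),-np.sin(a)],[np.sin(a),np.cos(a)]])
w1=None
for n in("wrist","top","scene"):
    im,d,p=grab(n);W=world(d,p);z=W[...,2];h=cv2.cvtColor(im,cv2.COLOR_RGB2HSV);H=h[...,0].astype(int)
    if n=="wrist": w1=im
    L=W.copy();L[...,:2]=(W[...,:2]-[525.5,108.8])@R+[52,-25]
    nt=(abs(L[...,0]-40)<40)&(abs(L[...,1])<45)
    near=np.hypot(W[...,0]-608,W[...,1]-111)<40
    for k,m in dict(tab=nt&(z>118)&(z<160)&(H<22)&(H>4)&(h[...,1]>110),ptr=nt&(abs(z-112)<6)&(H>4)&(H<22)&(h[...,1]>110),green=nt&(abs(z-110)<6)&(abs(H-70)<20)&(h[...,1]>60),red=nt&(abs(z-110)<6)&((H<4)|(H>175))&(h[...,1]>110)).items():
        q=L[m]
        if len(q)>3: print(n,k,len(q),q.mean(0).round(1),q.min(0).round(1),q.max(0).round(1))
    q=W[near&(abs(H-115)<15)&(h[...,1]>110)&(z>90)]
    if len(q)>3:print(n,"blue",q.min(0).round(0),q.max(0).round(0))
cv2.imwrite("pics/w5.png",w1[...,::-1])
```

```text
[521.26893781 129.74006638 120.44780251] [ 3.13818227e+00 -1.65351736e-03  2.11510945e-01] [-0.21360935 -6.13753074  6.49999742] 11.06294653973484 58.87201488018036
wrist tab 2747 [ 57.6  -3.8 145.9] [ 41.2  -9.7 118. ] [ 64.    2.1 158.3]
wrist ptr 182 [ 62.7  -3.9 114.2] [ 57.4 -10.5 106. ] [ 63.8   2.2 117.9]
wrist red 63 [ 35.9  25.2 110.5] [ 31.8  23.8 109.5] [ 39.   26.3 111.7]
wrist blue [583. 102. 114.] [629. 122. 124.]
scene tab 97 [ 60.4  -2.4 140. ] [ 42.5  -9.9 118.4] [ 65.    4.2 154.7]
scene ptr 28 [ 60.4  -3.3 112.9] [ 54.4 -10.8 106. ] [ 63.7   7.8 117.4]
scene blue [588. 101. 113.] [630. 119. 124.]
```

View pics/w5.png

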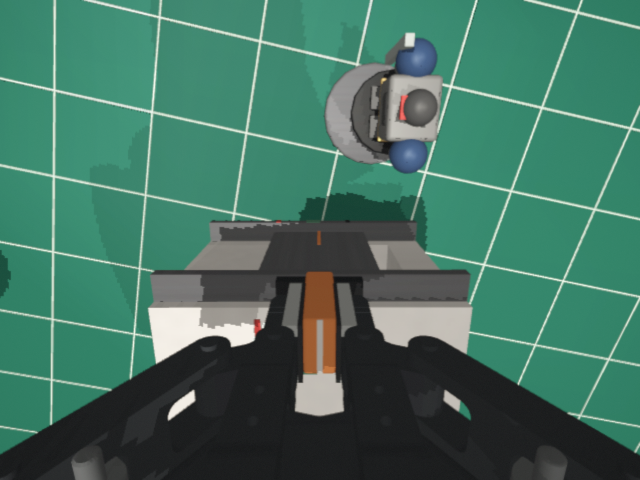

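The tab is held between the pads and opened about 21 mm. Its centre is 3.8 mm short of half because the arm gives a little under the spring. The mini still stands. I'll push the remainder.

Emit:
arm_command(deltas=[{"dx": -0.0004,"dy": 0.002,"dz": 0,"yaw": 0,"jaw": 0.05},{"dx": -0.0009,"dy": 0.0042,"dz": 0,"yaw": 0,"jaw": 0.05},{"dx": -0.0009,"dy": 0.0042,"dz": 0,"yaw": 0,"jaw": 0.05},{"dx": -0.0009,"dy": 0.0042,"dz": 0,"yaw": 0,"jaw": 0.05},{"dx": -0.0009,"dy": 0.0042,"dz": 0,"yaw": 0,"jaw": 0.05}])

```text
clock: 12.55
eef_pos: [520.5, 133.6, 120.4]
tool_rot: [3.138, -0.002, 0.211]
force: [0.8, -5.8, 6.4]
width: 11.3
gripper_force: 59.0
```

```bash
cat > m.py <<'E'
from h import *
s=read_state();print(s["eef_pos"],s["tool_rot"],s["force"],s["width"],s["gripper_force"],s["clock"])
a=.211;R=np.array([[np.cos(a),-np.sin(a)],[np.sin(a),np.cos(a)]])
for n in("wrist","scene","wrist"):
    im,d,p=grab(n);W=world(d,p);z=W[...,2];h=cv2.cvtColor(im,cv2.COLOR_RGB2HSV);H=h[...,0].astype(int)
    L=W.copy();L[...,:2]=(W[...,:2]-[525.5,108.8])@R+[52,-25]
    nt=(abs(L[...,0]-40)<40)&(abs(L[...,1])<45)
    for k,m in dict(tab=nt&(z>118)&(z<160)&(H<22)&(H>4)&(h[...,1]>110),tabtop=nt&(z>150)&(z<160)&(H<22)&(H>4)&(h[...,1]>110),red=nt&(abs(z-110)<6)&((H<4)|(H>175))&(h[...,1]>110)).items():
        q=L[m]
        if len(q)>3: print(n,k,len(q),q.mean(0).round(1),q.min(0).round(1),q.max(0).round(1))
    # lamp's front rail ends (dark/white at z 105..117) give the lamp's y centre
    q=L[(abs(z-110)<6)&(L[...,0]>20)&(L[...,0]<48)&(abs(L[...,1])<95)]
    if len(q)>50: print(n,"rail y",q[:,1].min().round(1),q[:,1].max().round(1))
cv2.imwrite("pics/w6.png",im[...,::-1])
E
python3 m.py
```

```text
[520.45271358 133.58085144 120.42667408] [ 3.13782826e+00 -1.60011682e-03  2.11289621e-01] [ 0.79809925 -5.77430401  6.38733232] 11.27446500214827 58.97777616977692 12.55
wrist tab 2747 [ 57.6   0.2 145.9] [ 41.4  -5.7 118. ] [ 64.2   6.  159.1]
wrist tabtop 1628 [ 53.9   0.2 152.9] [ 41.4  -5.6 150. ] [ 63.8   6.  159.1]
wrist red 7 [ 37.9  26.  110.5] [ 36.7  25.5 109.3] [ 38.7  26.3 111.5]
wrist rail y -75.5 75.5
scene tab 99 [ 60.4   1.6 140.1] [ 43.7  -5.9 119. ] [ 64.7   7.7 156.2]
scene tabtop 31 [ 55.9   2.7 153.1] [ 43.7  -5.1 150.4] [ 64.2   7.  156.2]
scene rail y -75.3 75.2
wrist tab 2743 [ 57.6   0.2 145.9] [ 41.3  -5.8 118. ] [ 64.    6.  158.2]
wrist tabtop 1626 [ 53.9   0.2 152.9] [ 41.3  -5.6 150. ] [ 64.    6.  158.2]
wrist red 7 [ 37.9  26.  110.6] [ 36.6  25.5 109.4] [ 39.3  26.3 111.6]
wrist rail y -75.4 75.6
```

View pics/w6.png

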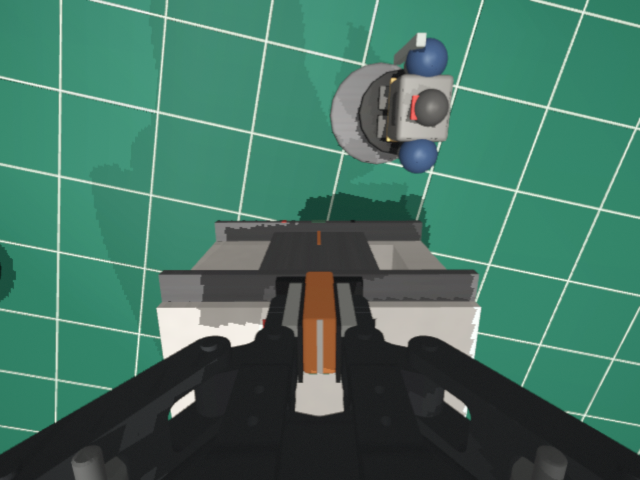

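The mini stands on the post at (425,105). The tab, gripped at (318,320), is centred on the lamp's top, which spans columns 160 to 478, so the shutter is half open. I'll hand it in.

```bash
python3 -c "
from cell import *
print(finish_job())"
```

```text
the job is handed in; nothing more can be done
None
```

I handed the job in with the mini standing on the post, placed and released while the shutter was still shut, and the gripper holding the tab within about 0.3 mm of half open; the can, pot and bottles were not touched, and the clock read about 12.7 s.

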